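Fit the valve knob and hold the flush open

ROBOT

A 7-joint arm with a two-finger parallel gripper is mounted at the origin on the work surface. World frame = base frame: x ahead of the robot, y to its left, z up, the work surface at z = 0. Lengths are in m, angles in rad, forces in N, time in s.
With the tool pointing down it reaches from about 0.425 to 0.925 m from the base axis. Payload 6.8 kg.
Tool frame: the origin (TCP) lies on the centre line of the jaws, within the pads' length; the fingertips stand 14 mm ahead of it and the grasp point (between the pads) lies 5 mm behind it (r.tips_ahead is the distance from the TCP to the fingertips, in m); z points along the fingers, y is the line along which they close (so a half turn about z gives the same grasp; the last joint's range is limited). The gripper opens to 85 mm and grips with 20 to 120 N. Pads are 22 mm wide; open, the fingers measure 114 mm over their backs; the gripper's body (76 mm by 85 mm) begins 54 mm behind the grasp point. The pads swing forward as they close: fully open they stand 13 mm farther back than shut.
Start: joints at [-0.108, 0.477, 0.022, 1.555, -0.011, 1.109, -0.083], TCP at [0.675, 0, 0.245] pointing down, gripper open.
Joint ranges: [-2.96, 2.96], [-0.34, 2.1], [-1.41, 1.46], [0.24, 2.44], [-1.37, 4.51], [0.17, 1.92], [-2.96, 2.96]. Speed limits (rad/s): [2.39, 2.39, 3.14, 3.14, 3.14, 3.14, 3.14].

INTERFACE

Orientations are given as a rotation vector (axis times angle).
In Python, from bench import r, eyes gives the robot as it stands.
- The arm moves only by the tool step_arm, never from a script. Its argument "rows" is a list of rows, each a list of 6 numbers: the shift along the world's x, y, z in units of 60 cm (1.0 is 60 cm), then the turn, a rotation vector about the world's x, y, z in units of pi rad (1.0 is pi rad). In form: [[x, y, z, rx, ry, rz], ...]. A call has 1 to 5 rows; each row is the pose to reach, as a shift and turn from the pose commanded when the call began, turning the shorter way round; what a row does not reach only later rows make up. A row lasts 1/12 s, in which the tool goes at most 41.7 mm and 7.16 degrees, less where a joint would pass 70% of its speed; a pose out of reach is approached as far as the arm can. A call with a number of a shift or a turn outside -1 to 1 is refused whole. A call with a gripper value outside its range is refused whole. "jaw" is the closure, from 0 (fully open) to 1 (shut), set as the call begins (left out, the last holds). The fingers move at their own pace and stop on an object; "squeeze" is the grip in N (left out, the last holds). Time passes only in rows, so rows that repeat a pose let the fingers close. It gives the time, the measured TCP pose, the force, the opening and the grip force at its end, in the units of the state.
- r.get_obs(): the state, without advancing time (a new reading comes with each control period).
- eyes.grab_frame(name): name is "scene" or "side" or "wrist"; returns the picture (420x560x3 uint8, red, green, blue); there is no depth.
- eyes.camera_info(name): a dict with "mtx" (3x3 intrinsics, pixels), "extrinsics" (4x4, takes a point from camera to world coordinates); the wrist camera has in their place "tool_from_camera" (4x4, takes a point from camera to tool coordinates, whose origin is the TCP and whose axes are the flange's). Camera axes: x right, y down, z forward; pixel columns grow to the right and rows downward; lengths in m; the calibration is good to about 2 mm. The wrist camera is an equidistant fisheye: a pixel r from the principal point sees the ray r / f radians off the axis. A picture is of the moment at which its call begins: read the wrist's pose just before it. camera_info takes no time and is no camera call.
- r.hand_in(): hands the job in; it is judged then, once.
The state is a dict: "clock": time; "joints": joint angles; "qvel": joint speeds; "tau": joint torques, N m; "tcp_pos": TCP position; "orientation": TCP orientation; "contact_force": force on the tool from outside, world axes, zero at the start; "moment": the same for the moment, N m; "grip_width": finger opening in m; "gripper_force": force on a finger pad.
Only numpy, scipy, OpenCV 4.12 (cv2) and the standard library are available. Lean on these libraries where they do the work, as an engineer would, in place of code of your own. Each camera call takes 0.05 s, during which the arm holds its last target. There are 200 camera calls.

TASK

Flush the feed line: take the loose orange knob from the parts tray, turn it so that the flat in its bore matches the flat of the bare D-shaped brass stem, and push it fully home on that stem. Then press the knob all the way down against the stem's spring, and finish while still holding it down with the gripper, without letting go. Leave the neighbouring green-knobbed valve unpressed and all the other things on the bench where they are.

Things in the scene. Friction and masses are not known exactly. Their poses are not given: they have to be found in the camera images.
- knob_center (a point): Loose orange valve knob, standing bore-down on the floor of the grey parts tray: an oblong block 52 mm long (its x), 34 mm wide (its y, between two flat parallel sides: grip here), 36 mm tall, about 50 g. The point is its centre, 18 mm above the underside; z up. A white stripe on its top, from the middle to the +x end and down that end, marks the side of the bore's flat.
- knob_bore (a point): Centre of the orange knob's underside, on the axis of its bore, 18 mm straight below knob_center; same axes. The D-shaped bore opens downward here: 22 mm deep, 18 mm across (1 mm clearance all round the stem), with its key flat 5 mm from the axis on the +x side.
- stem_tip (a point): Point on the axis, level with the top, of the bare brass D-stem that sticks straight up from the valve with no knob; z up. 16 mm diameter, one flat 4 mm from the axis facing +x; the last 5 mm taper in by about 3 mm. It stands 36 mm above the blue collar and does not turn; the point sinks with it. Knob fully home: this tip meets the bore's end, knob_center 4 mm below this point, knob x along stem x.
- stem (a joint): How far the bare stem is pushed down, m: 0 up (at rest), 0.010 at its bottom stop. A spring pushes it back up: about 4 N to start, 9 N at the bottom. It does not latch. With the knob home the knob's underside is 14 mm above the blue collar, 4 mm when pressed right down.
- valve: Grey valve block carrying the bare stem, fixed: 90 x 90 mm, 48 mm tall, plus a round blue collar 68 mm across whose top is 58 mm above the bench; a white tick on the collar lies on the side of the stem's flat (+x). Brass hose ends stick out 26 mm on its -x and +x sides. Origin: centre of its underside, on the stem axis; axes parallel to the stem's.
- valve2: Neighbouring identical valve block, whose stem already carries a green knob (same shape as the orange one), its top 108 mm above the bench. Fixed. Origin: centre of its underside. Not to be worked.
- valve2_knob (a joint): How far the neighbour's green knob is pushed down, m: 0 up, 0.010 bottom; sprung the same way. To be left up.
- tray: Shallow grey parts tray, 260 (x) x 300 (y) mm, fixed; walls 4 mm thick and 18 mm high, floor 4 mm thick. Origin: centre of its underside.
- gasket_center (a point): black rubber sealing ring, 32 mm across and 8 mm thick, lying in the parts tray; point at its centre. Bystander
- coupling_center (a point): small stepped brass hose coupling, 24 mm across and 26 mm tall, standing in the parts tray; point half-way up. Bystander
- pliers_pivot (a point): pliers with blue handles, about 150 mm long, 14 mm thick, lying on the planks; point at the pivot. Bystander
- dish_center (a point): white dish of brown clay pebbles, 120 mm across, 28 mm tall; point half-way up. Bystander
- netpot_center (a point): empty black net pot (cup), 70 mm across the mouth, 65 mm tall; point half-way up. Bystander
- feed_center (a point): amber feed bottle with black cap, 64 mm across, 150 mm tall; point half-way up. Bystander
- buffer_center (a point): white bottle with red cap, 56 mm across, 100 mm tall; point half-way up. Bystander
Things that resemble listed ones, but are neither listed nor needed, are in the scene too. Of the things shaped like the part that bears knob_center, the orange one is meant.

How it is judged:
On the way, in this order (a step that is already met when the one before it is completed fails the run):
1. the orange knob is lifted clear of the tray by the gripper (height (world z) of knob_center above 0.05 m and contact force between the fingers and knob above 0.5 N), for 0.1 s.
2. the knob is on the stem, flat to flat and fully home (horizontal distance between knob_center and stem_tip below 0.0025 m and z of knob_center in the frame of stem_tip below -0.002 m and angle between the x axis of knob_center and the x axis of stem_tip, either way round below 0.2 rad and angle between knob_center's own z axis and vertical below 0.12 rad), for 0.1 s.
At the end, for the whole second after the job is handed in: The orange knob sits on the stem (axes within 2.5 mm, flat to flat within 0.2 rad, tilt under 0.12 rad, within 2 mm of fully home) and the gripper's fingers, still touching the knob, keep the stem pressed at least 7.5 mm of its 10 mm, through the knob, which is at rest (all of step 2 and value of joint stem above 0.0075 m and contact force between knob and stem above 3 N and contact force between the fingers and knob above 1 N and linear speed of knob below 0.02 m/s); the arm keeps its last pose, push and grip.
It fails at once if the neighbouring green knob is pressed (value of joint valve2_knob above 0.004 m).
It fails at once if a bystander is shoved more than 20 mm (distance of any of gasket_center, coupling_center, pliers_pivot, dish_center, netpot_center, feed_center, buffer_center from where it was at the start of the episode above 0.02 m).
It also fails if it takes over 40 s, if anything falls off the work surface, if the arm or the gripper's body presses on something with over 40 N, if the wrist force passes 120 N, or if a joint passes its speed limit or range.

## Working session

There is one attempt and no reset: what is moved stays moved. The work goes in short steps, Python scripts to look and compute and a tool call to move; the robot and the scene stay as the last step left them, time stands still between calls to the robot, and variables do not carry over. Pictures are saved under pics/ and viewed, at most 10 in all, crops included, and the job is handed in when it is done.

Besides the shell and the picture viewer there is one more tool, called after "Emit:" as a command line: name --pt "numbers of a row" for each row, then --argument value for the rest. step_arm: Moves the arm, as the interface text tells. Shifts and turns lie within -1 to 1; 1 stands for 60 cm of shift or pi rad of turn. Its arguments: {"type":"object","properties":{"rows":{"type":"array"},"jaw":{"type":"number"},"squeeze":{"type":"number"}},"required":["rows"]}

```bash
mkdir -p pics; cat > h.py <<'E'
import numpy as np, cv2
from bench import r, eyes
from scipy.spatial.transform import Rotation as R
def save(n,f,crop=None,s=1):
    im=eyes.grab_frame(n)
    np.save('pics/'+f+'.npy',im)
    if crop: a,b,c,d=crop; im=im[b:d,a:c]
    im=cv2.resize(im,None,fx=s,fy=s,interpolation=cv2.INTER_CUBIC)
    cv2.imwrite('pics/'+f+'.png',im[:,:,::-1]); return im
def ray(n,uv,o=None):
    i=eyes.camera_info(n);K=np.array(i['mtx'])
    d=np.array([(uv[0]-K[0,2])/K[0,0],(uv[1]-K[1,2])/K[1,1],1.])
    if n=='wrist':
        a=d[:2];t=np.linalg.norm(a)
        d=np.array([*(a/max(t,1e-9)*np.sin(t)),np.cos(t)])
        T=np.eye(4);T[:3,:3]=R.from_rotvec(o['orientation']).as_matrix();T[:3,3]=o['tcp_pos']
        E=T@np.array(i['tool_from_camera'])
    else: E=np.array(i['extrinsics'])
    d=E[:3,:3]@d
    return E[:3,3],d/np.linalg.norm(d)
def plane(n,uv,z,o=None):
    c,d=ray(n,uv,o);return c+d*(z-c[2])/d[2]
def tri(rays):
    A=sum(np.eye(3)-np.outer(d,d) for c,d in rays);b=sum((np.eye(3)-np.outer(d,d))@c for c,d in rays)
    return np.linalg.solve(A,b)
E
python3 - <<'E'
from h import *
o=r.get_obs();print(o)
a=save('scene','s0');b=save('side','d0');c=save('wrist','w0')
m=np.zeros((600,800,3),np.uint8)
for k,(im,x,y) in enumerate([(a,0,0),(b,400,0),(c,0,300)]): m[y:y+300,x:x+400]=cv2.resize(im,(400,300))
cv2.imwrite('pics/all.png',m[:,:,::-1])
for n in ['scene','side','wrist']:print(n,eyes.camera_info(n))
E
```

```text
{'clock': 0.0, 'joints': array([-0.1081155 ,  0.47781393,  0.02233001,  1.55643886, -0.01149836,
        1.10931898, -0.08310045]), 'qvel': array([-0.00087865, -0.00082766,  0.0014352 ,  0.00166797,  0.00172751,
       -0.00056986,  0.00313992]), 'tau': array([-5.45967814e-04, -5.96443820e+01,  1.60769675e+00, -2.81194621e+01,
        1.24063640e-02,  9.39900521e-03,  2.20753498e-05]), 'tcp_pos': array([6.74432430e-01, 2.94982201e-06, 2.44321558e-01]), 'orientation': array([-2.22053424e+00, -2.22063672e+00,  2.19990449e-03]), 'contact_force': array([0.51251801, 0.21369565, 0.67847599]), 'moment': array([-0.00736272, -0.04764596, -0.0315676 ]), 'gripper_force': 0.0, 'grip_width': 0.08540330517761145}
scene {'mtx': array([[437.96270985,   0.        , 278.78106243],
       [  0.        , 437.96270985, 212.1514223 ],
       [  0.        ,   0.        ,   1.        ]]), 'extrinsics': array([[-0.76093207,  0.48393108, -0.43219567,  1.07033713],
       [ 0.64863531,  0.58375138, -0.48837134,  0.63336503],
       [ 0.01595675, -0.65195479, -0.75808993,  1.09274317],
       [ 0.        ,  0. 
[... 296 characters left out ...]
5999, -0.45397256,  0.66111266, -0.69304617],
       [-0.01617368, -0.81737034, -0.57588553,  0.66776493],
       [ 0.        ,  0.        ,  0.        ,  1.        ]])}
wrist {'mtx': array([[325.1922621 ,   0.        , 280.89540516],
       [  0.        , 325.1922621 , 206.16788608],
       [  0.        ,   0.        ,   1.        ]]), 'tool_from_camera': array([[-2.32037052e-04, -9.54108906e-01, -2.99459751e-01,
         7.65444259e-02],
       [ 9.99999925e-01, -1.28783698e-04, -3.64534337e-04,
        -1.16782992e-03],
       [ 3.09239923e-04, -2.99459813e-01,  9.54108864e-01,
        -1.27740132e-01],
       [ 0.00000000e+00,  0.00000000e+00,  0.00000000e+00,
         1.00000000e+00]])}
```

View pics/all.png

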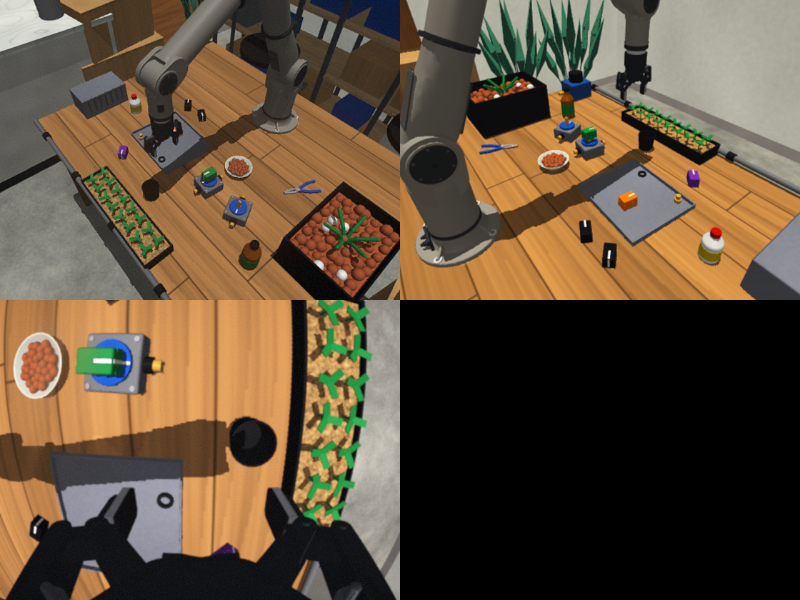

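The overview shows the orange knob in the side view at about (319,280) full-res. Lookalikes there are the purple knob (410,248), two black knobs (260,322) and (293,357), and the green knob on valve2 (265,185). The bare stem is at side (235,172) and scene (333,285). I choose the orange one.

```bash
python3 - <<'E'
from h import *
o=r.get_obs()
for n,f in [('side','d0'),('scene','s0'),('wrist','w0')]:
    im=np.load(f'pics/{f}.npy');h=cv2.cvtColor(im,cv2.COLOR_RGB2HSV)
    for nm,lo,hi in [('orange',(8,210,180),(18,255,255)),('blue',(105,180,80),(125,255,255))]:
        m=cv2.inRange(h,lo,hi);k,_,st,ce=cv2.connectedComponentsWithStats(m)
        for i in range(1,k):
            if st[i,4]>60: print(n,nm,st[i],ce[i].round(1),plane(n,ce[i],.03 if nm=='orange' else .058,o).round(3))
d=np.load('pics/d0.npy')[250:310,285:355];s=np.load('pics/s0.npy')[225:325,260:400];g=np.load('pics/d0.npy')[140:230,190:310]
m=np.zeros((600,800,3),np.uint8)
for im,x,y,w,hh in [(d,0,0,350,300),(s,380,0,420,300),(g,0,300,400,300)]: m[y:y+hh,x:x+w]=cv2.resize(im,(w,hh),interpolation=cv2.INTER_CUBIC)
cv2.imwrite('pics/c1.png',m[:,:,::-1])
E
```

```text
side orange [307 268  25  16 197] [318.  276.2] [ 0.466 -0.218  0.03 ]
side blue [226 109  40  13 205] [245.3 115.7] [0.838 0.659 0.058]
side blue [224 171  20  10 145] [233.4 176. ] [0.532 0.255 0.058]
side blue [254 194  22  11 141] [264.9 199.7] [0.531 0.084 0.058]
side blue [112 203  30  12 138] [127.4 207.4] [0.207 0.288 0.058]
scene blue [284 249  20  12  86] [295.1 256.2] [0.553 0.124 0.058]
scene blue [420 266  29   4  63] [435.3 267.1] [0.272 0.406 0.058]
scene blue [322 279  24  21 288] [333.4 289.9] [0.547 0.273 0.058]
wrist blue [ 131   56   54   64 1146] [161.5  89.3] [0.555 0.099 0.058]
```

View pics/c1.png

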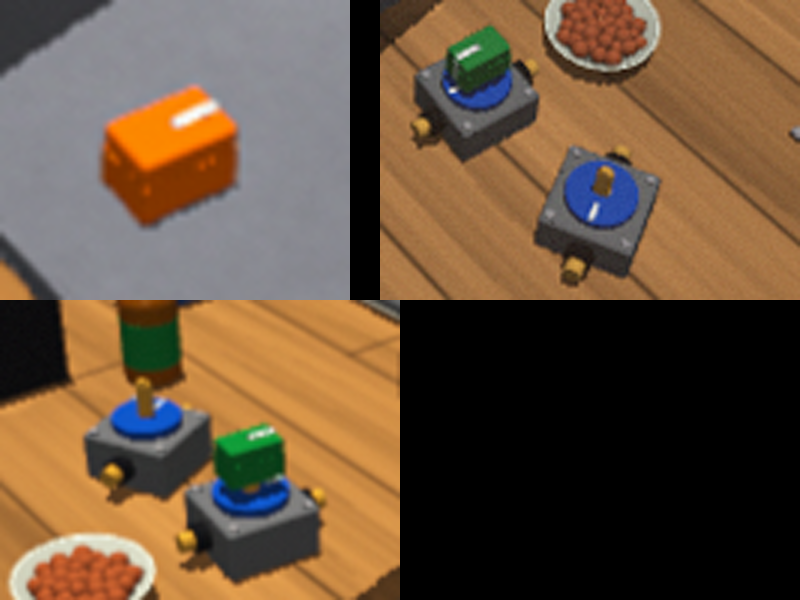

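The crops show the orange knob with its white stripe towards the upper right of the side view, and the bare stem's tick at the lower left of the scene view. The choice is confirmed. Next is a wrist look above the valve, then one above the knob.

Emit:
step_arm --pt "-0.22 0.38 0.03 0 0 0" --pt "-0.22 0.38 0.03 0 0 0" --pt "-0.22 0.38 0.03 0 0 0" --pt "-0.22 0.38 0.03 0 0 0" --pt "-0.22 0.38 0.03 0 0 0" --jaw 0

```text
clock: 0.57
tcp_pos: [0.5695, 0.1813, 0.2594]
orientation: [-2.222, -2.221, 0.001]
contact_force: [1.2, 0.4, 1.3]
grip_width: 0.0855
gripper_force: 0.0
```

Emit:
step_arm --pt "0.0 0.0 0 0 0 0" --pt "0 0 0 0 0 0" --pt "0 0 0 0 0 0"

```text
clock: 0.82
tcp_pos: [0.5709, 0.1795, 0.2594]
orientation: [2.221, 2.221, -0.001]
contact_force: [0.0, -0.3, -0.8]
grip_width: 0.0859
gripper_force: 0.0
```

```bash
python3 - <<'E'
from h import *
import pickle
o=r.get_obs();save('wrist','w1');pickle.dump(o,open('pics/w1.pkl','wb'))
E
```

Emit:
step_arm --pt "-0.04 0.14 0 0 0 0" --pt "-0.04 0.14 0 0 0 0" --pt "-0.04 0.14 0 0 0 0" --pt "-0.04 0.14 0 0 0 0" --pt "-0.04 0.14 0 0 0 0"

```text
clock: 1.28
tcp_pos: [0.5476, 0.2625, 0.2591]
orientation: [2.223, 2.219, -0.001]
contact_force: [0.4, -0.7, 0.4]
grip_width: 0.0855
gripper_force: 0.0
```

```bash
python3 - <<'E'
from h import *
import pickle
o=r.get_obs();save('wrist','w2');pickle.dump(o,open('pics/w2.pkl','wb'));print(o['tcp_pos'])
a=cv2.imread('pics/w1.png');b=cv2.imread('pics/w2.png')
cv2.imwrite('pics/c2.png',np.hstack([cv2.resize(a[0:300,100:450],(400,343)),cv2.resize(b[0:300,100:450],(400,343))]))
E
```

```text
[0.54764471 0.26245058 0.25910678]
```

View pics/c2.png

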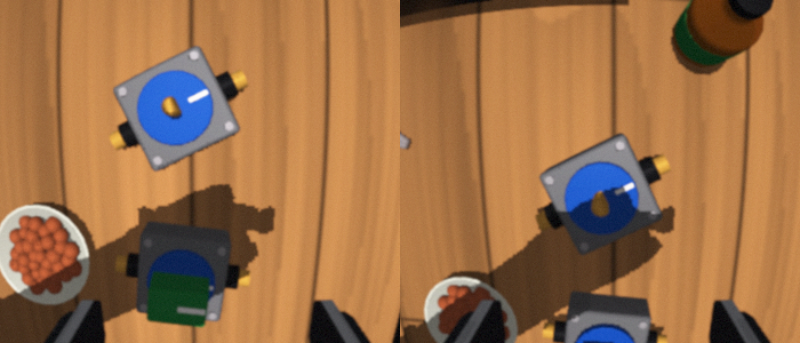

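Both pictures show the blue collar, with the stem in the middle and the white tick to the right and slightly up, about 20-25° from world +x. The centre is near crop (173,105) and (602,200).

```bash
cat > valve.py <<'E'
from h import *
import pickle
rays=[]
for f in ['w1','w2']:
    o=pickle.load(open(f'pics/{f}.pkl','rb'));im=np.load(f'pics/{f}.npy');h=cv2.cvtColor(im,cv2.COLOR_RGB2HSV)
    m=cv2.inRange(h,(105,150,40),(125,255,255));k,l,st,ce=cv2.connectedComponentsWithStats(m)
    c=[i for i in range(1,k) if st[i,4]>500]; i=min(c,key=lambda i:ce[i][1])
    hull=cv2.convexHull(cv2.findContours((l==i).astype(np.uint8),0,1)[0][0])[:,0].astype(float)
    P=np.array([plane('wrist',p,.058,o)[:2] for p in hull])
    (x,y),rad=cv2.minEnclosingCircle((P*1000).astype(np.float32));e=cv2.fitEllipse((P*1000).astype(np.float32))
    hm=np.zeros(m.shape,np.uint8);cv2.fillConvexPoly(hm,hull.astype(int),1)
    w=((h[...,1]<90)&(h[...,2]>120)&(hm>0)).astype(np.uint8)
    k,l2,s2,c2=cv2.connectedComponentsWithStats(w);j=1+np.argmax(s2[1:,4])
    T=np.array([plane('wrist',p[::-1],.058,o)[:2] for p in np.argwhere(l2==j)])
    d=T.mean(0)*1000-np.array(e[0]);
    v=np.linalg.svd(T-T.mean(0))[2][0]
    print(f,x,y,rad,e,'tick',s2[j,4],np.degrees(np.arctan2(d[1],d[0])),np.hypot(*d),np.degrees(np.arctan2(v[1],v[0])))
    rays.append(ray('wrist',cv2.fitEllipse(hull.astype(np.float32))[0],o))
print('collar centre tri',tri(rays))
E
python3 valve.py
```

```text
w1 541.348388671875 269.74603271484375 33.10009765625 ((541.257080078125, 269.80767822265625), (65.70132446289062, 65.8345718383789), 5.23838996887207) tick 101 26.015825920497985 22.923195873221914 -154.25505645785412
w2 541.0987548828125 270.59814453125 33.359092712402344 ((541.125, 270.5926818847656), (65.83863830566406, 66.37345123291016), 2.5312530994415283) tick 53 24.7635089914293 26.505157052840616 -153.71510286186995
collar centre tri [0.5410347  0.26994319 0.05170253]
```

Emit:
step_arm --pt "-0.11 -0.76 -0.03 0 0 0" --pt "-0.11 -0.76 -0.03 0 0 0" --pt "-0.11 -0.76 -0.03 0 0 0" --pt "-0.11 -0.76 -0.03 0 0 0" --pt "-0.11 -0.76 -0.03 0 0 0"

```text
clock: 1.75
tcp_pos: [0.5167, 0.0534, 0.2514]
orientation: [2.225, 2.216, -0.0]
contact_force: [1.0, -0.3, -0.2]
grip_width: 0.0855
gripper_force: 0.0
```

Emit:
step_arm --pt "-0.06 -0.42 -0.0 0 0 0" --pt "-0.06 -0.42 0 0 0 0" --pt "-0.06 -0.42 0 0 0 0" --pt "-0.06 -0.42 0 0 0 0" --pt "-0.06 -0.42 0 0 0 0"

```text
clock: 2.17
tcp_pos: [0.4861, -0.1528, 0.2517]
orientation: [2.226, 2.216, -0.0]
contact_force: [1.4, -0.2, -0.2]
grip_width: 0.0855
gripper_force: 0.0
```

Emit:
step_arm --pt "0 0 0 0 0 0" --pt "0 0 0 0 0 0" --pt "0 0 0 0 0 0"

```text
clock: 2.42
tcp_pos: [0.4871, -0.1496, 0.2513]
orientation: [-2.225, -2.218, -0.0]
contact_force: [0.5, 1.2, -0.7]
grip_width: 0.0854
gripper_force: 0.0
```

```bash
python3 - <<'E'
from h import *
import pickle
o=r.get_obs();save('wrist','k1');pickle.dump(o,open('pics/k1.pkl','wb'));print(o['tcp_pos'])
E
```

```text
[ 0.48710336 -0.14958331  0.25134027]
```

View pics/k1.png

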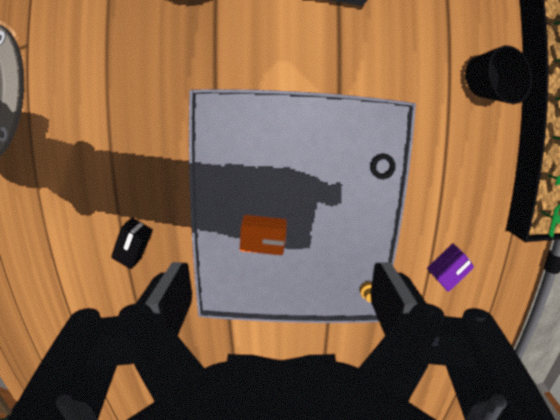

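The knob is at (264,235) in the gripper's shadow, with its stripe toward +x and its long side nearly along world x. Gasket (382,165) and coupling (370,290) are clear. I measure it, then turn the hand -90° above it for a second view.

```bash
cat > knob.py <<'E'
from h import *
import pickle,sys
def meas(f,z=.04):
    o=pickle.load(open(f'pics/{f}.pkl','rb'));im=np.load(f'pics/{f}.npy');h=cv2.cvtColor(im,cv2.COLOR_RGB2HSV)
    m=((h[...,0]<20)&(h[...,1]>200)&(h[...,2]>60)).astype(np.uint8)
    b=cv2.blur(im,(3,3)).astype(int)
    m=cv2.morphologyEx(m,cv2.MORPH_CLOSE,np.ones((5,5)))
    k,l,st,ce=cv2.connectedComponentsWithStats(m)
    for i in range(1,k):
        if st[i,4]<300: continue
        c=cv2.findContours((l==i).astype(np.uint8),0,1)[0][0]
        P=np.array([plane('wrist',p,z,o)[:2]*1000 for p in c[:,0].astype(float)],np.float32)
        hm=np.zeros(m.shape,np.uint8);cv2.fillConvexPoly(hm,cv2.convexHull(c),1)
        w=np.argwhere((hm>0)&(h[...,1]<140))
        print(f,st[i],ce[i].round(1),cv2.minAreaRect(P),'stripe',w.mean(0)[::-1] if len(w) else 0,len(w))
        if len(w)>20:
            T=np.array([plane('wrist',p[::-1],z,o)[:2] for p in w]);v=np.linalg.svd(T-T.mean(0))[2][0]
            print('  stripe xy',T.mean(0),np.degrees(np.arctan2(v[1],v[0])))
if __name__=='__main__':
    for f in sys.argv[1:]: meas(f)
E
python3 knob.py k1
```

```text
k1 [ 241  216   45   38 1317] [261.4 233.5] ((464.88885498046875, -213.2652130126953), (42.19540023803711, 49.597557067871094), 83.94768524169922) stripe [272.65486726 241.99115044] 113
  stripe xy [ 0.47616809 -0.22209676] -7.396530212977208
```

Emit:
step_arm --pt "-0.05 -0.12 -0.0 0 0 -0.5" --pt "-0.05 -0.12 0 0 0 -0.5" --pt "-0.05 -0.12 0 0 0 -0.5" --pt "-0.05 -0.12 0 0 0 -0.5" --pt "-0.05 -0.12 0 0 0 -0.5"

```text
clock: 2.88
tcp_pos: [0.4578, -0.2197, 0.2514]
orientation: [-2.8, -1.423, -0.0]
contact_force: [-0.0, 0.6, 0.2]
grip_width: 0.0853
gripper_force: 0.0
```

Emit:
step_arm --pt "0 0 0 0 0 -0.3" --pt "0 0 0 0 0 -0.3" --pt "0 0 0 0 0 -0.3" --pt "0 0 0 0 0 -0.3" --pt "0 0 0 0 0 -0.3"

```text
clock: 3.3
tcp_pos: [0.4581, -0.2189, 0.2513]
orientation: [-3.102, -0.496, 0.0]
contact_force: [0.0, 0.6, 0.1]
grip_width: 0.0852
gripper_force: 0.0
```

Emit:
step_arm --pt "0 0 0 0 0 -0.102" --pt "0 0 0 0 0 -0.102" --pt "0 0 0 0 0 -0.102" --pt "0 0 0 0 0 -0.102" --pt "0 0 0 0 0 -0.102"

```text
clock: 3.72
tcp_pos: [0.4581, -0.2192, 0.2513]
orientation: [-3.141, -0.008, 0.0]
contact_force: [-0.4, 0.7, 0.2]
grip_width: 0.0855
gripper_force: 0.0
```

```bash
python3 - <<'E'
from h import *
import pickle
o=r.get_obs();save('wrist','k2');pickle.dump(o,open('pics/k2.pkl','wb'));print(o['tcp_pos'],o['orientation'],o['joints'])
E
python3 knob.py k2
```

```text
[ 0.45805424 -0.21923979  0.25130597] [-3.14137576e+00 -7.73935852e-03  9.61627026e-05] [-0.01829174  0.19745485  0.394632    1.96354716 -0.09010677  0.99740564
 -1.14745986]
k2 [519 137  23  23 393] [530.5 147.1] ((509.330322265625, -543.4096069335938), (43.03284454345703, 28.91273307800293), 81.8869400024414) stripe 0 0
k2 [ 267  145   34   51 1239] [282.7 171.7] ((466.5594482421875, -220.8538360595703), (32.51163864135742, 53.11552047729492), 83.92422485351562) stripe [284.31578947 159.23684211] 152
  stripe xy [ 0.47863287 -0.22266028] 174.46233154381963
```

View pics/k2.png

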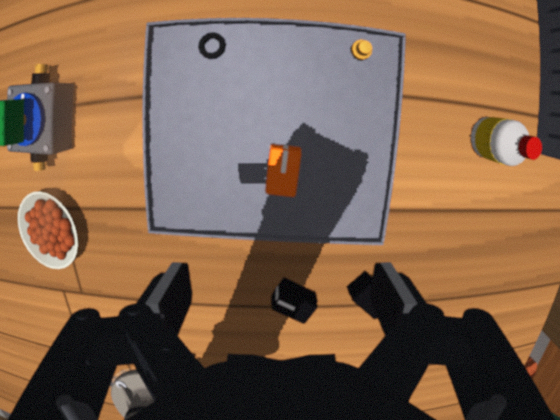

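The second view agrees: knob centre ≈ (0.4655, -0.221), top z ≈ 0.04, yaw ≈ -6°, stripe toward +x. I descend above it.

Emit:
step_arm --pt "0.0123 -0.003 -0.25 0 0 -0.034" --pt "0.0123 -0.003 -0.25 0 0 -0.034" --pt "0.0123 -0.003 -0.25 0 0 -0.034" --pt "0.0123 -0.003 -0.25 0 0 -0.034" --pt "0.0123 -0.003 -0.25 0 0 -0.034"

```text
clock: 4.18
tcp_pos: [0.4619, -0.2203, 0.0967]
orientation: [-3.135, 0.163, 0.014]
contact_force: [-0.5, 0.5, 0.5]
grip_width: 0.0854
gripper_force: 0.0
```

Emit:
step_arm --pt "0 0 0 0 0 0" --pt "0 0 0 0 0 0" --pt "0 0 0 0 0 0"

```text
clock: 4.43
tcp_pos: [0.4664, -0.2228, 0.1035]
orientation: [3.136, -0.166, 0.006]
contact_force: [1.0, 0.3, -0.5]
grip_width: 0.0856
gripper_force: 0.0
```

```bash
python3 - <<'E'
from h import *
import pickle
o=r.get_obs();save('wrist','k3');pickle.dump(o,open('pics/k3.pkl','wb'));print(o['tcp_pos'],o['orientation'],o['contact_force'])
E
python3 knob.py k3
```

```text
[ 0.46643835 -0.22276198  0.10346942] [ 3.13643807 -0.16647083  0.00589289] [ 0.98316614  0.34263644 -0.54341163]
k3 [ 252  182   53   85 3761] [278.3 226. ] ((469.0096130371094, -221.52963256835938), (32.507694244384766, 56.84220504760742), 83.89385986328125) stripe [278.28832952 208.26544622] 437
  stripe xy [ 0.48056499 -0.22282079] 172.73573729715073
```

View pics/k3.png

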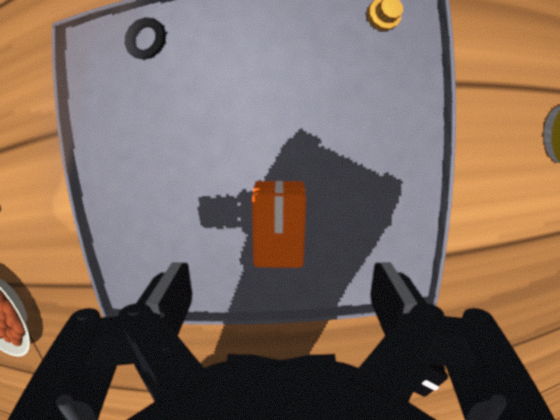

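The knob is centred between the jaws at (278,226), its sides parallel to the pads. I descend and close.

Emit:
step_arm --pt "0 0.002 -0.06 0 0 0" --pt "0 0.002 -0.11 0 0 0" --pt "0 0.002 -0.131 0 0 0" --pt "0 0.002 -0.131 0 0 0" --pt "0 0.002 -0.131 0 0 0"

```text
clock: 4.9
tcp_pos: [0.4655, -0.2212, 0.0236]
orientation: [3.137, -0.167, 0.001]
contact_force: [-0.4, -0.5, 0.3]
grip_width: 0.0855
gripper_force: 0.0
```

Emit:
step_arm --pt "0 0 0 0 0 0" --pt "0 0 0 0 0 0" --pt "0 0 0 0 0 0"

```text
clock: 5.15
tcp_pos: [0.466, -0.2213, 0.0242]
orientation: [3.137, -0.167, 0.004]
contact_force: [-1.4, -0.2, 1.3]
grip_width: 0.0856
gripper_force: 0.0
```

Emit:
step_arm --pt "0 0 0 0 0 0" --pt "0 0 0 0 0 0" --pt "0 0 0 0 0 0" --pt "0 0 0 0 0 0" --pt "0 0 0 0 0 0" --jaw 1 --squeeze 60

```text
clock: 5.57
tcp_pos: [0.4652, -0.2211, 0.0231]
orientation: [3.137, -0.167, 0.001]
contact_force: [0.2, 0.9, 1.2]
grip_width: 0.0331
gripper_force: 59.5
```

Emit:
step_arm --pt "0 0 0 0 0 0" --pt "0 0 0 0 0 0" --pt "0 0 0 0 0 0" --pt "0 0 0 0 0 0" --pt "0 0 0 0 0 0"

```text
clock: 5.98
tcp_pos: [0.4652, -0.2211, 0.023]
orientation: [3.137, -0.167, 0.001]
contact_force: [-0.5, -0.0, 6.0]
grip_width: 0.0333
gripper_force: 59.9
```

Emit:
step_arm --pt "0 0 0.05 0 0 0" --pt "0 0 0.12 0 0 0" --pt "0 0 0.19 0 0 0" --pt "0 0 0.26 0 0 0" --pt "0 0 0.3 0 0 0"

```text
clock: 6.4
tcp_pos: [0.4659, -0.2217, 0.2066]
orientation: [3.136, -0.168, 0.006]
contact_force: [0.7, -0.1, -1.2]
grip_width: 0.0334
gripper_force: 59.7
```

Emit:
step_arm --pt "0 0 0.03 0 0 0" --pt "0 0 0.03 0 0 0.0" --pt "0.0 0.0 0.03 0 0 0.0"

```text
clock: 6.65
tcp_pos: [0.4652, -0.2209, 0.2212]
orientation: [-3.137, 0.167, -0.003]
contact_force: [-0.0, -0.2, -1.0]
grip_width: 0.0327
gripper_force: 59.7
```

```bash
python3 - <<'E'
from h import *
import pickle
o=r.get_obs();save('wrist','k4');pickle.dump(o,open('pics/k4.pkl','wb'));print(o['tcp_pos'],o['orientation'],o['contact_force'],o['joints'])
from knob import meas
meas('k4',o['tcp_pos'][2]+.017)
E
```

```text
[ 0.46523835 -0.22091725  0.22118467] [-3.13715056e+00  1.66799865e-01 -2.64343611e-03] [-0.04802623 -0.19708624 -1.04021532] [-0.03676379  0.24932494  0.42489375  1.98387674 -0.12771253  0.93208312
 -1.22433669]
k4 [533 117  24  25 469] [545.1 129. ] ((528.3056030273438, -342.98779296875), (16.04168128967285, 10.63996410369873), 89.4697036743164) stripe 0 0
k4 [ 239  215   86  132 9030] [281.  282.4] ((471.5495910644531, -221.68865966796875), (33.07167434692383, 61.88117980957031), 83.64933776855469) stripe [281.42806394 259.75133215] 1126
  stripe xy [ 0.48389948 -0.22327488] 173.15947743332856
```

View pics/k4.png

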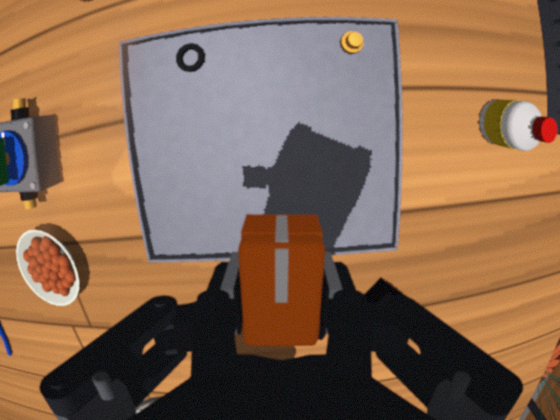

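The knob is held straight, with its top face about (240–322, 232–345) and its stripe forward. I move to a hover behind the valve, at its yaw, to see stem and knob together.

Emit:
step_arm --pt "-0.01 0.755 0.0 0 0 0.177" --pt "-0.01 0.755 0 0 0 0.177" --pt "-0.01 0.755 0 0 0 0.177" --pt "-0.01 0.755 0 0 0 0.177" --pt "-0.01 0.755 0 0 0 0.177"

```text
clock: 7.12
tcp_pos: [0.4605, -0.011, 0.219]
orientation: [-3.06, -0.71, 0.005]
contact_force: [0.7, -0.0, -0.8]
grip_width: 0.0332
gripper_force: 59.8
```

Emit:
step_arm --pt "-0.006 0.407 0.0 0 0 0" --pt "-0.006 0.407 0 0 0 0" --pt "-0.006 0.407 0 0 0 0" --pt "-0.006 0.407 0 0 0 0" --pt "-0.006 0.407 0 0 0 0"

```text
clock: 7.53
tcp_pos: [0.4576, 0.1971, 0.2188]
orientation: [3.062, 0.7, -0.006]
contact_force: [1.2, 0.1, -0.3]
grip_width: 0.033
gripper_force: 59.8
```

Emit:
step_arm --pt "0 0 0 0 0 0" --pt "0 0 0 0 0 0"

```text
clock: 7.7
tcp_pos: [0.4576, 0.1979, 0.2187]
orientation: [3.06, 0.709, -0.006]
contact_force: [0.4, -0.7, -0.4]
grip_width: 0.0332
gripper_force: 59.9
```

Emit:
step_arm --pt "0.002 0.057 -0.055 0 0 0" --pt "0.002 0.057 -0.11 0 0 0" --pt "0.002 0.057 -0.11 0 0 0" --pt "0.002 0.057 -0.11 0 0 0" --pt "0.002 0.057 -0.11 0 0 0"

```text
clock: 8.12
tcp_pos: [0.4608, 0.2279, 0.1551]
orientation: [3.062, 0.696, -0.001]
contact_force: [-0.4, -0.3, -1.1]
grip_width: 0.0331
gripper_force: 59.8
```

```bash
python3 - <<'E'
from h import *
import pickle
o=r.get_obs();save('wrist','v1');pickle.dump(o,open('pics/v1.pkl','wb'));print(o['tcp_pos'],o['orientation'],o['contact_force'])
E
```

```text
[0.4607724  0.22793716 0.15505385] [ 3.06231186e+00  6.96312343e-01 -1.27847393e-03] [-0.4130755  -0.26864367 -1.11482532]
```

View pics/v1.png

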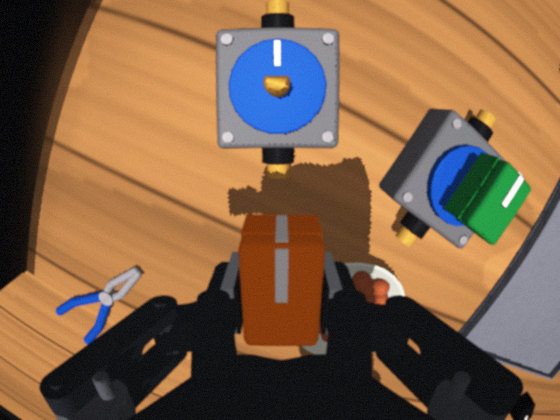

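The view shows the collar at (278,86), the stem inside it, the tick straight up (277,52), and the held knob with its stripe on the same line (281). The alignment looks good, so I compute the offset.

```bash
cat > off.py <<'E'
from h import *
import pickle,sys
for f in sys.argv[1:]:
    o=pickle.load(open(f'pics/{f}.pkl','rb'));im=np.load(f'pics/{f}.npy');h=cv2.cvtColor(im,cv2.COLOR_RGB2HSV)
    Rt=R.from_rotvec(o['orientation']).as_matrix();tc=np.array(o['tcp_pos'])
    print(f,'yaw',np.degrees(np.arctan2(Rt[1,0],Rt[0,0])),'tilt',Rt[:,2].round(4))
    zt=tc[2]+.017
    g=im[:,:,0].astype(int)
    col=cv2.blur(im,(9,1))[:,300,0].astype(int);d=np.abs(np.diff(col))
    print('profile edges',[(i,d[i]) for i in range(205,360) if d[i]>8])
    w=np.argwhere((h[215:345,265:300,1]<140))+[215,265]
    top=w[w[:,0]>252];end=top[:,0].max()+.5;cc=top[:,1].mean()
    K=Rt.T@(plane('wrist',(cc,end),zt,o)-tc);print('stripe end px',cc,end,'knob centre (tool, mm)',K*1000)
    m=cv2.inRange(h,(105,150,40),(125,255,255));k,l,st,ce=cv2.connectedComponentsWithStats(m)
    i=min([i for i in range(1,k) if st[i,4]>800],key=lambda i:abs(ce[i][0]-280))
    hull=cv2.convexHull(cv2.findContours((l==i).astype(np.uint8),0,1)[0][0])[:,0].astype(float)
    P=np.array([plane('wrist',p,.058,o)[:2] for p in hull])*1000
    e=cv2.fitEllipse(P.astype(np.float32));print('collar',e)
    hm=np.zeros(m.shape,np.uint8);cv2.fillConvexPoly(hm,hull.astype(int),1)
    ww=((h[...,1]<90)&(h[...,2]>120)&(hm>0)).astype(np.uint8);k,l2,s2,c2=cv2.connectedComponentsWithStats(ww);j=1+np.argmax(s2[1:,4])
    T=np.array([plane('wrist',p[::-1],.058,o)[:2] for p in np.argwhere(l2==j)])*1000
    dd=T.mean(0)-e[0];v=np.linalg.svd(T-T.mean(0))[2][0]
    print('tick dir',np.degrees(np.arctan2(dd[1],dd[0])),np.degrees(np.arctan2(v[1],v[0])),np.hypot(*dd))
    C=Rt.T@(np.array([e[0][0]/1e3,e[0][1]/1e3,.058])-tc);print('collar in tool mm',C*1000)
    kn=tc+Rt@K
    print('knob world',kn,'shift needed mm',np.array(e[0])-kn[:2]*1000)
    s=((h[...,0]>10)&(h[...,0]<28)&(h[...,1]>110)&(hm>0)).astype(np.uint8);k,l3,s3,c3=cv2.connectedComponentsWithStats(s);j=1+np.argmax(s3[1:,4]);print('stem',s3[j],c3[j],plane('wrist',c3[j],.094,o))
E
python3 off.py v1 k4 2>&1 | head -20
```

```text
v1 yaw 25.62033142945052 tilt [-5.0e-04 -1.3e-03 -1.0e+00]
profile edges [(213, np.int64(10)), (214, np.int64(9)), (354, np.int64(9)), (355, np.int64(30)), (356, np.int64(47)), (357, np.int64(33)), (358, np.int64(10))]
stripe end px 281.31811487481593 302.5 knob centre (tool, mm) [ -0.35717818  -0.3204634  -16.99993464]
collar ((540.955322265625, 269.8031921386719), (65.6561508178711, 66.13239288330078), 135.35899353027344)
tick dir 25.79551998261223 -153.6814080509067 23.141666719658954
collar in tool mm [90.50336104 -3.16598729 96.95686543]
knob world [0.46032106 0.2280932  0.17205385] shift needed mm [80.63425899 41.70998895]
stem [264  77  26  19 393] [276.72773537  84.85496183] [0.53928188 0.26870875 0.094     ]
k4 yaw -6.087017578052963 tilt [ 1.7e-03 -1.0e-04 -1.0e+00]
profile edges [(213, np.int64(22)), (214, np.int64(22)), (344, np.int64(24)), (345, np.int64(33)), (346, np.int64(12)), (354, np.int64(16)), (355, np.int64(47)), (356, np.int64(64)), (357, np.int64(42)), (358, np.int64(12))]
stripe end px 281.28 302.5 knob centre (tool, mm) [ -0.3567249   -0.33597022 -17.00059005]
collar ((543.5955810546875, 97.35330200195312), (63.910888671875, 70.53551483154297), 15.151243209838867)
tick dir -2.0651243487255675 164.84168982334424 28.133134862876886
collar in tool mm [  43.89223003 -324.76885583  163.2908389 ]
knob world [ 0.46489068 -0.22054399  0.23818467] shift needed mm [ 78.70489853 317.8972944 ]
stem [  6 154   3  10  20] [  6.85 158.4 ] [0.54307781 0.0584499  0.094     ]
```

Emit:
step_arm --pt "0.05 0.023 0 0 0 0" --pt "0.05 0.023 0 0 0 0" --pt "0.05 0.023 0 0 0 0" --pt "0.05 0.023 0 0 0 0"

```text
clock: 8.5
tcp_pos: [0.491, 0.243, 0.156]
orientation: [-3.063, -0.698, -0.003]
contact_force: [-0.4, -1.1, 0.4]
grip_width: 0.0334
gripper_force: 59.8
```

```bash
python3 - <<'E'
from h import *
import pickle
o=r.get_obs();save('wrist','v2');pickle.dump(o,open('pics/v2.pkl','wb'));print(o['tcp_pos'],o['orientation'],o['contact_force'])
E
python3 off.py v2
```

```text
[0.49098852 0.24301554 0.15600275] [-3.06271967e+00 -6.98107775e-01 -2.60992316e-03] [-0.37549307 -1.07611661  0.41907242]
v2 yaw 25.680928858045466 tilt [ 1.5e-03  7.0e-04 -1.0e+00]
profile edges [(214, np.int64(9)), (345, np.int64(9)), (354, np.int64(11)), (355, np.int64(28)), (356, np.int64(34)), (357, np.int64(18))]
stripe end px 281.3201174743025 302.5 knob centre (tool, mm) [ -0.35570271  -0.32092139 -17.00064501]
collar ((541.2255859375, 269.97637939453125), (65.71123504638672, 66.26860809326172), 119.84107971191406)
tick dir 25.590370083569876 -154.37202542844727 23.005524325755776
collar in tool mm [56.79268079 -2.53290093 98.09875445]
knob world [0.49050253 0.24313908 0.17300275] shift needed mm [50.7230563  26.83729568]
stem [266 130  25  20 417] [277.69544365 138.95683453] [0.54133175 0.26985423 0.094     ]
```

```bash
python3 - <<'E'
from h import *
import pickle
for f in ['k4','v1','v2']:
    o=pickle.load(open(f'pics/{f}.pkl','rb'));im=np.load(f'pics/{f}.npy').astype(float)
    Rt=R.from_rotvec(o['orientation']).as_matrix();tc=np.array(o['tcp_pos'])
    p=im[:,292:312].mean(1);q=im[:,278:285].mean(1)
    print(f,[(i,p[i].astype(int).tolist()) for i in list(range(210,218))+list(range(222,250,2))+list(range(340,350))])
    print(' stripe',[(i,int(q[i,2])) for i in list(range(212,220))+list(range(226,256,2))+list(range(298,308))])
    for nm,row,dz in [('rear top',345,.017),('front bot',213.7,-.019),('stripe end',302.5,.017)]+[('fronttop?%d'%x,x,.017) for x in (230,235,240,245)]:
        print('  ',nm,(Rt.T@(plane('wrist',(281.3,row),tc[2]+dz,o)-tc)*1000)[:2].round(2))
    if f=='k4': 
        a=cv2.resize(im[205:355,230:332].astype(np.uint8),(510,600),interpolation=0)
        b=np.load('pics/v2.npy')[95:185,225:335];b=cv2.resize(b,(290,237))
        M=np.zeros((600,800,3),np.uint8);M[:,:510]=a
    
M[:237,510:]=b;cv2.imwrite('pics/c4.png',M[:,:,::-1])
E
```

```text
k4 [(210, [58, 58, 65]), (211, [57, 57, 64]), (212, [58, 58, 64]), (213, [66, 57, 60]), (214, [87, 54, 46]), (215, [109, 51, 26]), (216, [116, 49, 11]), (217, [117, 50, 11]), (222, [117, 50, 11]), (224, [117, 49, 10]), (226, [117, 49, 11]), (228, [118, 50, 11]), (230, [117, 50, 11]), (232, [124, 53, 11]), (234, [123, 53, 11]), (236, [116, 49, 11]), (238, [116, 49, 11]), (240, [116, 49, 9]), (242, [119, 51, 9]), (244, [125, 53, 11]), (246, [130, 55, 11]), (248, [133, 57, 11]), (340, [131, 56, 11]), (341, [130, 56, 12]), (342, [130, 56, 10]), (343, [129, 55, 11]), (344, [130, 58, 16]), (345, [150, 84, 39]), (346, [176, 114, 64]), (347, [182, 124, 73]), (348, [174, 119, 70]), (349, [167, 114, 66])]
 stripe [(212, 62), (213, 58), (214, 63), (215, 81), (216, 101), (217, 111), (218, 110), (219, 108), (226, 109), (228, 109), (230, 106), (232, 109), (234, 108), (236, 109), (238, 109), (240, 111), (242, 68), (244, 14), (246, 15), (248, 69), (250, 118), (252, 125), (254, 124), (298, 124), (299, 126), (300, 124), (301, 115), (302, 84), (303, 42), (304, 16), (305, 11), (306, 11), (307, 11)]
   r
[... 2099 characters left out ...]
5, [123, 68, 39]), (346, [112, 81, 65]), (347, [106, 88, 77]), (348, [108, 92, 81]), (349, [110, 93, 83])]
 stripe [(212, 34), (213, 36), (214, 53), (215, 81), (216, 105), (217, 113), (218, 114), (219, 113), (226, 112), (228, 113), (230, 112), (232, 113), (234, 113), (236, 113), (238, 112), (240, 117), (242, 73), (244, 16), (246, 13), (248, 70), (250, 123), (252, 130), (254, 130), (298, 130), (299, 129), (300, 130), (301, 118), (302, 87), (303, 45), (304, 17), (305, 12), (306, 10), (307, 13)]
   rear top [-23.83  -0.32]
   front bot [25.63 -0.31]
   stripe end [-0.36 -0.33]
   fronttop?230 [31.56 -0.34]
   fronttop?235 [29.58 -0.34]
   fronttop?240 [27.57 -0.34]
   fronttop?245 [25.53 -0.34]
```

View pics/c4.png

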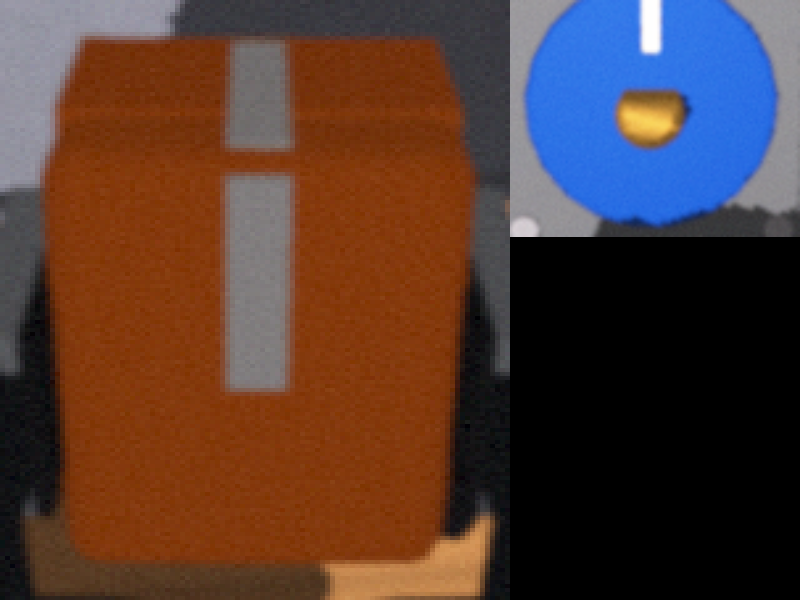

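The estimates agree within about 0.5 mm. The target TCP is (0.5412, 0.2696) at yaw 25.7°. I move over the stem.

Emit:
step_arm --pt "0.0836 0.0442 0 0 0 0" --pt "0.0836 0.0442 0 0 0 0" --pt "0.0836 0.0442 0 0 0 0" --pt "0.0836 0.0442 0 0 0 0" --pt "0.0836 0.0442 0 0 0 0"

```text
clock: 8.97
tcp_pos: [0.5397, 0.2694, 0.1549]
orientation: [3.062, 0.7, -0.001]
contact_force: [0.8, -0.4, -0.0]
grip_width: 0.0335
gripper_force: 59.8
```

Emit:
step_arm --pt "0 0 -0.02 0 0 0" --pt "0 0 -0.04 0 0 0" --pt "0 0 -0.06 0 0 0" --pt "0 0 -0.06 0 0 0" --pt "0 0 -0.06 0 0 0"

```text
clock: 9.38
tcp_pos: [0.5394, 0.2696, 0.1172]
orientation: [3.061, 0.7, -0.005]
contact_force: [-0.1, -0.4, 0.7]
grip_width: 0.0333
gripper_force: 59.8
```

Emit:
step_arm --pt "0 0 0 0 0 0" --pt "0 0 0 0 0 0" --pt "0 0 0 0 0 0"

```text
clock: 9.63
tcp_pos: [0.5409, 0.2704, 0.1193]
orientation: [-3.062, -0.7, -0.002]
contact_force: [0.7, -0.6, 0.1]
grip_width: 0.0331
gripper_force: 59.8
```

Readings are noisy by about 1 mm, but the camera-relative shift cancels that. I descend gently while watching the force.

Emit:
step_arm --pt "0 0.0007 -0.007 0 0 0" --pt "0 0.0007 -0.014 0 0 0" --pt "0 0.0007 -0.02 0 0 0" --pt "0 0.0007 -0.02 0 0 0" --pt "0 0.0007 -0.02 0 0 0"

```text
clock: 10.05
tcp_pos: [0.5407, 0.2704, 0.1065]
orientation: [3.062, 0.7, 0.0]
contact_force: [0.8, 0.6, -0.3]
grip_width: 0.0331
gripper_force: 59.9
```

Emit:
step_arm --pt "0 0 -0.006 0 0 0" --pt "0 0 -0.012 0 0 0" --pt "0 0 -0.016 0 0 0" --pt "0 0 -0.016 0 0 0" --pt "0 0 -0.016 0 0 0"

```text
clock: 10.47
tcp_pos: [0.5407, 0.2704, 0.0969]
orientation: [3.062, 0.7, 0.0]
contact_force: [1.8, -1.2, -2.4]
grip_width: 0.0333
gripper_force: 59.8
```

Emit:
step_arm --pt "0 0 -0.005 0 0 0" --pt "0 0 -0.01 0 0 0" --pt "0 0 -0.01 0 0 0" --pt "0 0 -0.01 0 0 0"

```text
clock: 10.8
tcp_pos: [0.5407, 0.2704, 0.0911]
orientation: [3.062, 0.7, 0.0]
contact_force: [1.9, -1.1, -1.0]
grip_width: 0.0335
gripper_force: 59.9
```

Emit:
step_arm --pt "0 0 -0.004 0 0 0" --pt "0 0 -0.008 0 0 0" --pt "0 0 -0.008 0 0 0" --pt "0 0 -0.008 0 0 0"

```text
clock: 11.13
tcp_pos: [0.5407, 0.2705, 0.0866]
orientation: [3.063, 0.7, 0.001]
contact_force: [1.7, -2.7, 4.1]
grip_width: 0.0335
gripper_force: 60.3
```

Emit:
step_arm --pt "0 0 -0.004 0 0 0" --pt "0 0 -0.008 0 0 0" --pt "0 0 -0.008 0 0 0" --pt "0 0 -0.008 0 0 0"

```text
clock: 11.47
tcp_pos: [0.5408, 0.2705, 0.082]
orientation: [3.063, 0.7, 0.001]
contact_force: [0.4, -2.7, 7.1]
grip_width: 0.0331
gripper_force: 60.6
```

Emit:
step_arm --pt "0 0 -0.004 0 0 0" --pt "0 0 -0.004 0 0 0" --pt "0 0 -0.004 0 0 0" --pt "0 0 -0.004 0 0 0"

```text
clock: 11.8
tcp_pos: [0.5409, 0.2706, 0.0808]
orientation: [-3.062, -0.7, -0.001]
contact_force: [-2.6, -3.9, 15.4]
grip_width: 0.0333
gripper_force: 62.2
```

Emit:
step_arm --pt "0 0 -0.003 0 0 0" --pt "0 0 -0.003 0 0 0" --pt "0 0 -0.003 0 0 0" --pt "0 0 -0.003 0 0 0"

```text
clock: 12.13
tcp_pos: [0.5411, 0.2707, 0.0806]
orientation: [-3.062, -0.699, -0.002]
contact_force: [-6.0, -6.6, 29.3]
grip_width: 0.0332
gripper_force: 63.8
```

The force jumped at 0.0807, 10 mm below home, so this is the stop. I ease slightly and check from the side.

Emit:
step_arm --pt "0 0 0.0015 0 0 0" --pt "0 0 0.0015 0 0 0" --pt "0 0 0.0015 0 0 0" --pt "0 0 0.0015 0 0 0"

```text
clock: 12.47
tcp_pos: [0.541, 0.2706, 0.0807]
orientation: [-3.062, -0.699, -0.002]
contact_force: [-5.3, -5.6, 21.8]
grip_width: 0.0334
gripper_force: 62.5
```

```bash
python3 - <<'E'
from h import *
a=save('side','e1')[130:220,190:310];b=save('scene','e2')[210:310,260:400]
print(r.get_obs()['contact_force'],r.get_obs()['tcp_pos'])
cv2.imwrite('pics/e.png',np.hstack([cv2.resize(a,(400,300),interpolation=2),cv2.resize(b,(400,300),interpolation=2)])[:,:,::-1])
E
```

```text
[-4.47993331 -5.36687347 22.63476876] [0.54097135 0.27056362 0.08069199]
```

View pics/e.png

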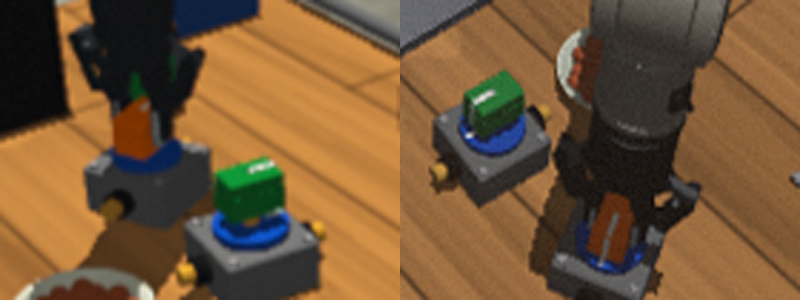

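The knob sits almost on the blue collar, upright and gripped, with its stripe over the tick (right crop, 612,235). The green knob is untouched. I hand in.

```bash
python3 -c "
from bench import r
print(r.hand_in())"
```

```text
the job is handed in; nothing more can be done
None
```

The orange knob is on the bare stem, flat to flat, and was handed in pressed to the bottom stop (about 22 N) with the gripper still holding it; the hand-in returned no verdict.

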